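# Bolt, prop and hold up the tray sealer's head for cleaning

## Task

Make the tray sealer ready for wiping: first slide its barrel bolt fully home into the keeper, then flip the prop leg at the side of the tilted-back head forward and down over centre until it drops to its stop, and only then bring the head forward to upright by its top bar. Finish while still holding the head upright by that bar, because it tips back again if let go; leave the pan, the jar and the spatula alone.

Things in the scene. Friction and masses are not known exactly. Their poses are not given: they have to be found in the camera images.
- sealer: White tray sealer fixed to the counter: base 250 (x) x 330 (y) mm, flat deck 50 mm above the counter. Origin: centre of its underside; x points to its rear (away from the robot), y to its left, z up. The head's hinge line runs along y at x = +45 mm, 70 mm above the counter. A 16 mm high lug at the deck's left catches the leg's toe. But for the bolt knob, deck fittings stay under 75 mm.
- bolt_knob (a point): On the axis of the upright round steel knob of the barrel bolt, 91 mm above the counter, near the deck's front edge (sealer x = -60 mm). Knob 14 mm in diameter, top at 101 mm. It slides along sealer +y towards the keeper, friction about 1.5 N. Bolt guides and keeper along the rod are at most 74 mm high.
- bolt (a joint): Travel of the bolt towards the keeper, m: 0 drawn, 0.032 fully home against its stop. The knob is at sealer y = -55 mm at 0 and -23 mm at 0.032. Starts between 0 and 0.010; stays where it is left.
- head (a joint): Lean of the head frame about its hinge, rad: 0 upright, positive leaning back (to the rear). Rests at a stop at 0.30 at the start and falls back there when let go, also from upright (about 1 to 3 N at the top bar). Negative leans to the robot; with the leg down, its toe meets deck and lug and stops the head firmly at about -0.08.
- top_bar: Round steel bar, free to turn on its axis, along sealer y, joining the tops of the head's two uprights: 16 mm in diameter, 216 mm long; may be gripped or hooked from above (the heating plate behind the frame ends 70 mm below it). Origin at its middle, 220 mm from the hinge line: 290 mm above the counter when upright, 280 mm leaning back.
- leg_toe (a point): On the axis of the prop leg's rubber toe, a bar 13 mm in diameter and 58 mm long along sealer y that sticks out to the left from the leg's end; 25 mm from its outer end, at sealer y = +147 mm. The leg's pivot is on the head's left side, 70 mm from the hinge line towards the top bar; pivot to toe axis 115 mm. Folded, the leg points up, toe about 232 mm above the counter.
- leg (a joint): Angle of the prop leg, rad: 0 folded up beside the head's upright (pointing 0.3 rad behind the line from hinge to top bar), growing as the toe swings forward (sealer -x) and down; 2.645 is down at its stop. The leg is weighted (0.2 kg): short of vertical it falls back to 0, past vertical (0.6 while the head leans back) it drops on to the stop; about 1 N at the toe moves it.
- pan: Bystander: open stainless pan 160 x 110 x 65 mm to the left of the sealer; origin at the centre of its underside.
- jar: Bystander: white plastic jar, 72 mm diameter, 130 mm high, to the right of the sealer; origin at the centre of its underside.
- spatula: Bystander: spatula lying flat on the counter farther to the right, lengthwise along its own x; origin under its middle.

How it is judged:
On the way, in this order (a step that is already met when the one before it is completed fails the run):
1. the bolt is home in its keeper (value of joint bolt above 0.028 m), for 0.2 s.
2. the prop leg is down at its stop, the head still leaning back (value of joint leg above 2.5 rad and value of joint head above 0.15 rad), for 0.2 s.
3. the head is upright, held by its top bar (value of joint head between -0.1 and 0.1 rad and contact force between the fingers and top_bar above 0.5 N), for 0.3 s.
At the end, for the whole second after the job is handed in: The bolt is within 4 mm of fully home, the leg down within 0.14 rad of its stop, the head within 0.1 rad of upright and still, with the fingers touching and holding the top bar (over 0.5 N) (all of step 3 and value of joint bolt above 0.028 m and value of joint leg above 2.5 rad and velocity of joint head between -0.1 and 0.1 rad/s); the arm keeps its last pose, push and grip.
It fails at once if the pan is shoved over 30 mm or tipped (distance of pan from where it was at the start of the episode above 0.03 m or angle between pan's own z axis and vertical above 0.5 rad).
It fails at once if the jar is shoved over 30 mm or tipped (distance of jar from where it was at the start of the episode above 0.03 m or angle between jar's own z axis and vertical above 0.5 rad).
It fails at once if the spatula is shoved over 30 mm or tipped (distance of spatula from where it was at the start of the episode above 0.03 m or angle between spatula's own z axis and vertical above 0.5 rad).
It also fails if it takes over 51 s, if anything falls off the work surface, if the arm or the gripper's body presses on something with over 40 N, if the wrist force passes 120 N, or if a joint passes its speed limit or range.

## Robot

A 7-joint arm with a two-finger parallel gripper is mounted at the origin on the work surface. World frame = base frame: x ahead of the robot, y to its left, z up, the work surface at z = 0. Lengths are in m, angles in rad, forces in N, time in s.
With the tool pointing down it reaches from about 0.35 to 0.9 m from the base axis. Payload 19.9 kg.
Tool frame: the origin (TCP) lies at the very end of the fingers, on their centre line; the grasp point (between the pads) lies 19 mm behind it (r.hold_point_z is the distance from the TCP to the grasp point, in m); z points along the fingers, y is the line along which they close (so a half turn about z gives the same grasp; the last joint's range is limited). The gripper opens to 85 mm and grips with 20 to 120 N. Pads are 22 mm wide; open, the fingers measure 114 mm over their backs; the gripper's body (76 mm by 85 mm) begins 54 mm behind the grasp point. The pads swing forward as they close: fully open they stand 13 mm farther back than shut.
Start: joints at [1.266, 0.417, -0.01, 1.614, 0.005, 1.111, -0.053], TCP at [0.162, -0.604, 0.196] pointing down, gripper open.
Joint ranges: [-2.81, 2.81], [-0.39, 2.02], [-1.27, 1.25], [0.06, 2.57], [-1.19, 4.33], [0.19, 2], [-2.82, 2.82]. Speed limits (rad/s): [1.89, 1.89, 2.39, 2.39, 3.01, 3.01, 3.01].

## Interface

Orientations are given as a rotation vector (axis times angle).
In Python, from workcell import r, hand, kin, readout, eyes, workorder, finder gives the robot as it stands. Calls block until the motion is done:
- r.move_to(position, orientation): joint-space move of the TCP to a pose.
- r.move_straight(position, v=0.15, rot=None): straight line of the TCP; rot=None keeps the orientation; v is the mean speed in m/s.
- r.move_j(angles): joint-space move.
- hand.command_gripper(opening): finger opening in m; the grip force is fixed at half the most; returns when the fingers have stopped.
- r.pause(seconds).
- kin.ik(position, orientation): joint angles nearest the present ones, or None.
- readout.observe(): the state.
- eyes.grab_frame(name): name is "scene" or "side" or "wrist"; returns the picture (480x640x3 uint8, red, green, blue); there is no depth.
- eyes.camera_info(name): a dict with "mtx" (3x3 intrinsics, pixels), "k1" (the pictures are not rectified: a ray, as slopes to the right and down, at radius r is drawn at 1 + k1 r^2 times it, then the intrinsics apply), "view" (4x4, takes a point from world to camera coordinates); the wrist camera has in their place "mount" (4x4, takes a point from camera to tool coordinates, whose origin is the TCP and whose axes are the flange's). Camera axes: x right, y down, z forward; pixel columns grow to the right and rows downward; lengths in m; the calibration is good to about 2 mm. A picture is of the moment at which its call begins: read the wrist's pose just before it. camera_info takes no time and is no camera call.
A pose or a line that the arm cannot do raises r.IKError and nothing moves.
- workorder.finish_job(): hands the job in; it is judged then, once.
Trained networks look in the newest picture that a camera, given by its name, has taken for a name from the list of things; names that differ only in an ending like _2 or _b are one class to them, and where a whole thing is asked for, a point or a joint stands for the part that bears it (a point fixed in the world has none). Each returns a list of dicts, best first, with "conf" (0 to 1); they miss things now and then, are a little off and sometimes report something else, mostly with a low value. They report only what shows in the picture. A call takes as long as a camera call.
- finder.recognise(query, camera): "location" ([column, row] in pixels, amid what is visible of it).
The state is a dict: "time_s": time; "joints": joint angles; "joint_velocities": joint speeds; "joint_torque": joint torques, N m; "eef_pos": TCP position; "eef_rot": TCP orientation; "contact_force": force on the tool from outside, world axes, zero at the start; "ft_torque": the same for the moment, N m; "width": finger opening in m; "grasp_force": force on a finger pad.
Only numpy, scipy, OpenCV 4.12 (cv2) and the standard library are available. Lean on these libraries where they do the work, as an engineer would, in place of code of your own. Each camera call takes 0.05 s, during which the arm holds its last target. There are 200 camera calls.

## Working session

There is one attempt and no reset: what is moved stays moved. The work goes in short steps, each a Python script; the robot and the scene stay as the last script left them, time stands still between calls to the robot, and variables do not carry over. Pictures are saved under pics/ and viewed, at most 10 in all, crops included, and the job is handed in when it is done.

```bash
mkdir -p pics; cat > h.py <<'E'
import numpy as np, cv2
from scipy.spatial.transform import Rotation as R
from workcell import r, hand, kin, readout, eyes, workorder, finder
def cam(name,st=None):
    c=eyes.camera_info(name)
    if "view" in c: T=np.linalg.inv(np.array(c["view"]))
    else:
        B=np.eye(4);B[:3,:3]=R.from_rotvec(st["eef_rot"]).as_matrix();B[:3,3]=st["eef_pos"];T=B@np.array(c["mount"])
    return np.array(c["mtx"]),c["k1"],T
def ray(name,px,st=None):
    K,k1,T=cam(name,st)
    n=cv2.undistortPoints(np.array([[px]],float),K,np.array([k1,0,0,0.]))[0,0]
    return T[:3,3],T[:3,:3]@np.array([n[0],n[1],1.])
def at_z(name,px,z,st=None):
    o,d=ray(name,px,st); return o+d*(z-o[2])/d[2]
def proj(name,P,st=None):
    K,k1,T=cam(name,st); V=np.linalg.inv(T)
    return cv2.projectPoints(np.atleast_2d(np.array(P,float)),cv2.Rodrigues(V[:3,:3])[0],V[:3,3],K,np.array([k1,0,0,0.]))[0][:,0]
def tri(rays):
    A=np.zeros((3,3));b=np.zeros(3)
    for o,d in rays:
        d=d/np.linalg.norm(d);M=np.eye(3)-np.outer(d,d);A+=M;b+=M@o
    return np.linalg.solve(A,b)
def save(img,n): cv2.imwrite(f"pics/{n}.png",cv2.cvtColor(img,cv2.COLOR_RGB2BGR))
E
python3 - <<'E'
from h import *
det={}
for c in("scene","side"):
    save(eyes.grab_frame(c),c)
    print(c,cam(c)[2][:3,3].round(3),cam(c)[2][:3,2].round(2))
    for q in("sealer","bolt_knob","top_bar","leg_toe","pan","jar","spatula"):
        l=finder.recognise(q,c); print(c,q,[(np.round(d["location"]),round(d["conf"],2)) for d in l[:3]])
        if l: det[q,c]=l[0]["location"]
for q in("bolt_knob","top_bar","leg_toe","pan","jar"):
    if (q,"scene") in det and (q,"side") in det: print(q,tri([ray(c,det[q,c]) for c in("scene","side")]).round(3))
z={"bolt_knob":.091,"top_bar":.28,"leg_toe":.232,"jar":.065,"pan":.03,"spatula":.01}
for (q,c),p in det.items():
    if q in z: print(q,c,at_z(c,p,z[q]).round(3))
print(readout.observe()["time_s"],readout.observe()["eef_rot"])
E
```

```text
scene [0.449 0.269 1.13 ] [ 0.06 -0.29 -0.95]
scene sealer [(array([319., 251.]), 0.63)]
scene bolt_knob [(array([348., 230.]), 0.48)]
scene top_bar [(array([272., 222.]), 0.57)]
scene leg_toe [(array([267., 286.]), 0.63)]
scene pan [(array([342., 376.]), 0.61)]
scene jar [(array([336., 148.]), 0.6)]
scene spatula [(array([325., 125.]), 0.97), (array([277., 233.]), 0.59)]
side [0.014 0.522 0.878] [ 0.51 -0.55 -0.66]
side sealer [(array([323., 298.]), 0.62), (array([293., 252.]), 0.16)]
side bolt_knob [(array([370., 293.]), 0.55)]
side top_bar [(array([292., 212.]), 0.58)]
side leg_toe [(array([260., 264.]), 0.85), (array([293., 250.]), 0.31)]
side pan [(array([270., 417.]), 0.74)]
side jar [(array([399., 241.]), 0.98), (array([293., 250.]), 0.61)]
side spatula [(array([442., 245.]), 0.59)]
bolt_knob [ 0.449 -0.096  0.074]
top_bar [ 0.605 -0.014  0.269]
leg_toe [0.591 0.102 0.206]
pan [0.4   0.251 0.034]
jar [ 0.528 -0.325  0.044]
bolt_knob scene [ 0.451 -0.087  0.091]
top_bar scene [ 0.604 -0.009  0.28 ]
leg_toe scene [0.591 0.112 0.232]
pan scene [0.399 0.25  0.03 ]
jar scene [ 0.526 -0.315  0.065]
spatula scene [ 0.572 -0.41   0.01 ]
bolt_knob side [ 0.438 -0.086  0.091]
top_bar side [ 0.594 -0.004  0.28 ]
leg_toe side [0.565 0.113 0.232]
pan side [0.402 0.251 0.03 ]
jar side [ 0.516 -0.302  0.065]
spatula side [ 0.453 -0.426  0.01 ]
0.8 [-3.11445339e+00 -4.11633039e-01  8.50064201e-05]
```

View pics/scene.png

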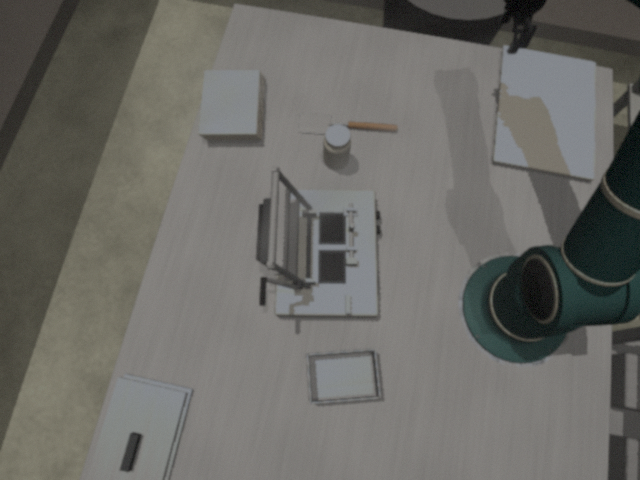

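View pics/side.png

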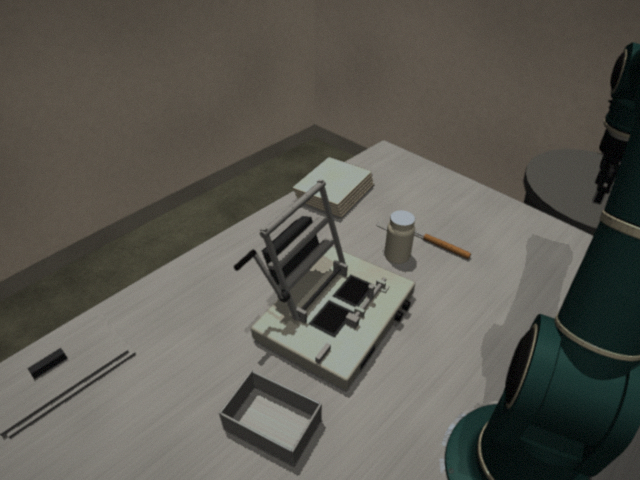

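The scene view shows the sealer almost square to the world, with deck front corners at (376,191) and (379,316). The bar runs from (276,172) to (272,268) and the black toe is at about (263,291). In the side view the toe is near (245,260) and the pan is clear to the left. I'll locate the sealer roughly, then look from the wrist.

```bash
python3 - <<'E'
from h import *
print(eyes.camera_info("wrist"))
for c,ps in (("scene",[(376,191),(379,316)]),("side",[(414,282),(347,380)])):
    a,b=[at_z(c,p,.05) for p in ps]; d=(b-a)[:2]; print(c,a.round(3),b.round(3),np.linalg.norm(d).round(3),np.arctan2(-d[0],d[1]).round(3))
for n,s,q in(("toe",(263.5,291),(244.5,260)),("barR",(276,172),(323,184)),("barL",(272,268),(265,234))):
    print(n,tri([ray("scene",s),ray("side",q)]).round(3))
dn=R.from_euler("x",np.pi)
best=None
for yaw in (0,np.pi/2,-np.pi/2,np.pi):
    rv=(R.from_euler("z",yaw)*dn).as_rotvec()
    for p in ([.45,-.03,.5],[.45,-.1,.085],[.72,.14,.215],[.53,.14,.3],[.61,0,.27],[.55,0,.27]):
        j=kin.ik(p,rv); print(round(yaw,2),p,None if j is None else np.round(j,2))
r.move_to([.42,-.03,.5],(R.from_euler("z",np.pi/2)*dn).as_rotvec()) if 0 else r.move_to([.42,-.03,.5],dn.as_rotvec())
hand.command_gripper(0.0)
st=readout.observe(); save(eyes.grab_frame("wrist"),"w1")
for q in("bolt_knob","top_bar","leg_toe"):
    print(q,[(np.round(d["location"],1),round(d["conf"],2)) for d in finder.recognise(q,"wrist")[:2]])
print(st["eef_pos"],st["eef_rot"],st["time_s"],st["joints"])
E
```

```text
{'mtx': array([[392.92222886,   0.        , 324.4699534 ],
       [  0.        , 392.92222886, 240.09705065],
       [  0.        ,   0.        ,   1.        ]]), 'k1': -0.08827933438697128, 'mount': array([[ 7.73201540e-04, -9.49225134e-01, -3.14596642e-01,
         8.15371162e-02],
       [ 9.99999202e-01,  4.19633187e-04,  1.19160380e-03,
        -2.16328492e-04],
       [-9.99085088e-04, -3.14597312e-01,  9.49224701e-01,
        -1.78676966e-01],
       [ 0.00000000e+00,  0.00000000e+00,  0.00000000e+00,
         1.00000000e+00]])}
scene [ 0.4   -0.221  0.05 ] [0.34  0.097 0.05 ] 0.324 0.188
side [ 0.407 -0.22   0.05 ] [0.343 0.097 0.05 ] 0.323 0.198
toe [0.596 0.124 0.233]
barR [ 0.62  -0.119  0.281]
barL [0.581 0.083 0.282]
0 [0.45, -0.03, 0.5] [ 0.73 -0.02 -0.71  1.47 -0.01  1.68 -1.55]
0 [0.45, -0.1, 0.085] [ 0.51  0.31 -0.41  2.1   0.17  0.77 -1.58]
0 [0.72, 0.14, 0.215] [ 0.22  0.73 -0.8   1.26  0.51  1.36 -2.12]
0 [0.53, 0.14, 0.3] [ 0.49  0.33 -1.    1.65  0.29  1.32 -2.13]
0 [0.61, 0, 0.27] [ 0.41  0.39 -0.61  1.55  0.23  1.28 -1.81]
0 [0.55, 0, 0.27] [ 0.49  0.28 -0.66 
[... 804 characters left out ...]
0.45, -0.03, 0.5] [ 0.81 -0.02 -0.78  1.47 -0.01  1.68  1.59]
3.14 [0.45, -0.1, 0.085] [ 0.85  0.39 -0.81  2.09  0.39  0.82  1.37]
3.14 [0.72, 0.14, 0.215] [ 0.26  0.76 -0.89  1.25  0.58  1.38  0.98]
3.14 [0.53, 0.14, 0.3] [ 0.56  0.38 -1.12  1.65  0.35  1.34  0.95]
3.14 [0.61, 0, 0.27] [ 0.59  0.46 -0.88  1.54  0.36  1.31  1.23]
3.14 [0.55, 0, 0.27] [ 0.7   0.35 -0.95  1.69  0.29  1.26  1.26]
bolt_knob [(array([372.8, 148.9]), 0.76)]
top_bar [(array([247.4,   8.7]), 0.69)]
leg_toe [(array([188.6,  23.3]), 0.85)]
[ 0.42000616 -0.02998462  0.50000599] [-3.14158532e+00  1.36588383e-05 -4.33482753e-05] 4.0417 [ 1.25965037 -0.14836411 -1.07562526  1.52246062 -0.13136904  1.68899127
 -1.39773019]
```

View pics/w1.png

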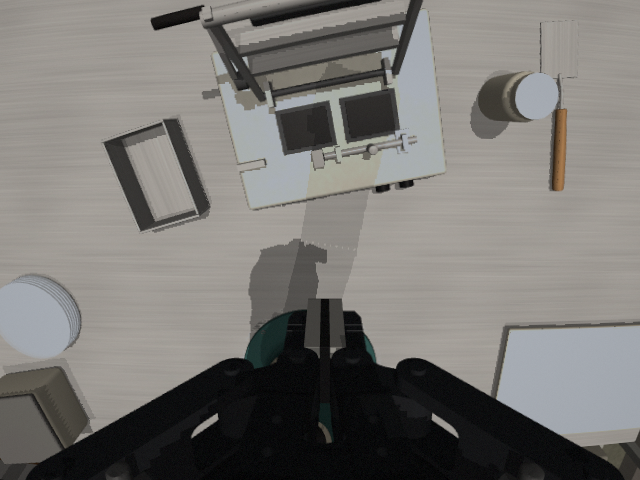

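The wrist view shows the knob at (372,149), deck front corners at (445,172) and (249,209), the toe bar from (153,24) to (203,13), and the left end of the top bar at (210,15). Next I fit the sealer pose from these and push the bolt.

```bash
python3 - <<'E'
from h import *
from scipy.optimize import least_squares
import json
st=readout.observe()
s,c=np.sin(.3),np.cos(.3)
bar=lambda y:[.045+.22*s,y,.07+.22*c]
obs=[("wrist",[-.125,-.165,.05],(445,172)),("wrist",[-.125,.165,.05],(249,209)),("wrist",[.1306,.172,.232],(153,24)),
("scene",[-.125,-.165,.05],(376,191)),("scene",[-.125,.165,.05],(379,316)),("side",[-.125,-.165,.05],(414,282)),("side",[-.125,.165,.05],(347,380)),
("scene",[.1306,.143,.232],(263.5,291)),("side",[.1306,.143,.232],(244.5,260)),("scene",bar(-.108),(276,172)),("scene",bar(.108),(272,268)),("side",bar(-.108),(323,184)),("side",bar(.108),(265,234))]
W=lambda q,P:np.r_[R.from_euler("z",q[2]).as_matrix()[:2,:2]@P[:2]+q[:2],P[2]]
def K(q): return np.array([-.06,-.055+q[3],.091])
def f(q):
    e=[(proj(n,W(q,np.array(P)),st)[0]-p)*(1 if n=="wrist" else 1) for n,P,p in obs]
    e.append(proj("wrist",W(q,K(q)),st)[0]-(372,148.5))
    return np.ravel(e)
q=least_squares(f,[.5,-.04,.19,.005],loss="soft_l1").x
print(q,f(q).round(1).reshape(-1,2).tolist())
json.dump(q.tolist(),open("q.json","w"))
print("knob",W(q,K(q)),at_z("wrist",(372,148.5),.091,st))
E
```

```text
[ 0.49683703 -0.04154443  0.18770402  0.00651039] [[1.3, 2.6], [-1.7, 2.3], [-0.6, 0.7], [-1.4, -2.2], [-1.4, -0.1], [2.5, -1.0], [-0.0, 0.1], [-1.7, -0.0], [0.5, -0.8], [-0.8, -4.4], [-1.8, 0.6], [-0.1, -1.8], [-2.7, 0.6], [0.1, 1.3]]
knob [ 0.44693925 -0.10037856  0.091     ] [ 0.44883605 -0.10009402  0.091     ]
```

```bash
cat >> h.py <<'E'
import json
q=np.array(json.load(open("q.json")))
RZ=R.from_euler("z",q[2]); dn=R.from_euler("x",np.pi)
rv=lambda a=0:(R.from_euler("z",q[2]+a)*dn).as_rotvec()
def W(x,y,z): return np.r_[RZ.as_matrix()[:2,:2]@[x,y]+q[:2],z]
def L(p): return np.r_[RZ.as_matrix()[:2,:2].T@(np.array(p)[:2]-q[:2]),p[2]]
def F(): return RZ.inv().apply(readout.observe()["contact_force"])
E
python3 - <<'E'
from h import *
ky=-.055+q[3]
r.move_to(W(-.06,ky-.045,.16),rv())
r.move_straight(W(-.06,ky-.045,.081),v=.12)
print(F().round(2))
y=ky-.035
while y<.02:
    r.move_straight(W(-.06,y,.081),v=.06); f=F()
    if abs(f[1])>.5: print(round(y,4),f.round(1))
    if abs(f[1])>8: break
    y+=.003
st=readout.observe();print(L(st["eef_pos"]),st["time_s"])
save(eyes.grab_frame("wrist"),"w2")
print(finder.recognise("bolt_knob","wrist")[:1])
E
```

```text
[-0.37 -0.49  0.85]
-0.0835 [ 0.2 -0.8 -0.4]
-0.0715 [ 0.6 -0.7  0.5]
-0.0685 [1.2 1.1 1.3]
-0.0655 [ 0.2 -1.  -0.5]
-0.0625 [-0.  -0.7 -0.8]
-0.0595 [-1.1  0.5 -0.8]
-0.0265 [-0.5 -0.6  0.8]
-0.0235 [-0.2  1.   0.1]
-0.0085 [ 0.  -0.6  0.4]
0.0005 [0.2 0.5 0. ]
0.0065 [-0.3 -0.7 -0.6]
0.0155 [-0.3  0.6 -0.1]
[-0.06000171  0.01868895  0.08102363] 15.2167
[{'location': [457.0, 270.8], 'conf': 0.63}]
```

View pics/w2.png

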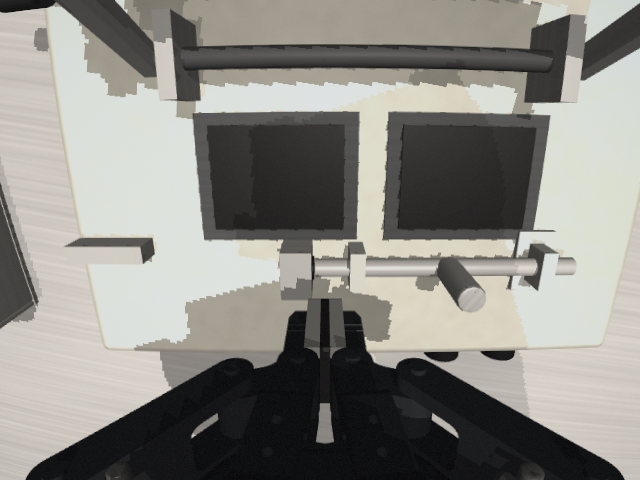

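The fingers passed in front of the knob without touching it: the knob top is at (472,300) and the fingertips at (325,300). I'll locate it from this close view.

```bash
python3 - <<'E'
from h import *
st=readout.observe()
print("knob top",L(at_z("wrist",(472,300),.101,st)),"det@.085",L(at_z("wrist",(457,271),.085,st)))
for p in((104,348),(607,349)): print(L(at_z("wrist",p,.05,st)))
print("keeper L",L(at_z("wrist",(297,270),.07,st)),"rod",L(at_z("wrist",(400,266),.066,st)))
print("lug",L(at_z("wrist",(150,240),.066,st)))
print("tcp px",proj("wrist",st["eef_pos"],st), st["contact_force"])
E
```

```text
knob top [-0.05972269 -0.04861931  0.101     ] det@.085 [-0.05212062 -0.04590742  0.085     ]
[-0.12125031  0.16054193  0.05      ]
[-0.12384543 -0.16879718  0.05      ]
keeper L [-0.0577494  0.0328907  0.07     ] rod [-0.05713667 -0.02171602  0.066     ]
lug [-0.04261635  0.11077499  0.066     ]
tcp px [[324.51594009 282.68342205]] [0.33117494 0.72446744 0.60526767]
```

```bash
python3 - <<'E'
from h import *
st=readout.observe(); print(st["width"],r.hold_point_z)
T=R.from_rotvec(st["eef_rot"])
for x in(-.011,0,.011):
    print(x,[(z,proj("wrist",st["eef_pos"]+T.apply([x,0,z]),st)[0].round().tolist()) for z in(-.03,-.02,-.01,0)])
im=eyes.grab_frame("side"); p=proj("side",[st["eef_pos"],W(-.06,-.0486,.091)]); print(p)
c=p[0].astype(int); save(cv2.resize(im[c[1]-75:c[1]+75,c[0]-100:c[0]+100],None,fx=4,fy=4,interpolation=cv2.INTER_CUBIC),"s2")
E
```

```text
6.842542704376709e-06 0.0187
-0.011 [(-0.03, [325.0, 334.0]), (-0.02, [325.0, 323.0]), (-0.01, [325.0, 312.0]), (0, [324.0, 302.0])]
0 [(-0.03, [325.0, 312.0]), (-0.02, [325.0, 301.0]), (-0.01, [325.0, 291.0]), (0, [325.0, 283.0])]
0.011 [(-0.03, [325.0, 289.0]), (-0.02, [325.0, 279.0]), (-0.01, [325.0, 270.0]), (0, [325.0, 262.0])]
[[356.22497311 309.81312801]
 [371.27097151 287.97806757]]
```

View pics/s2.png

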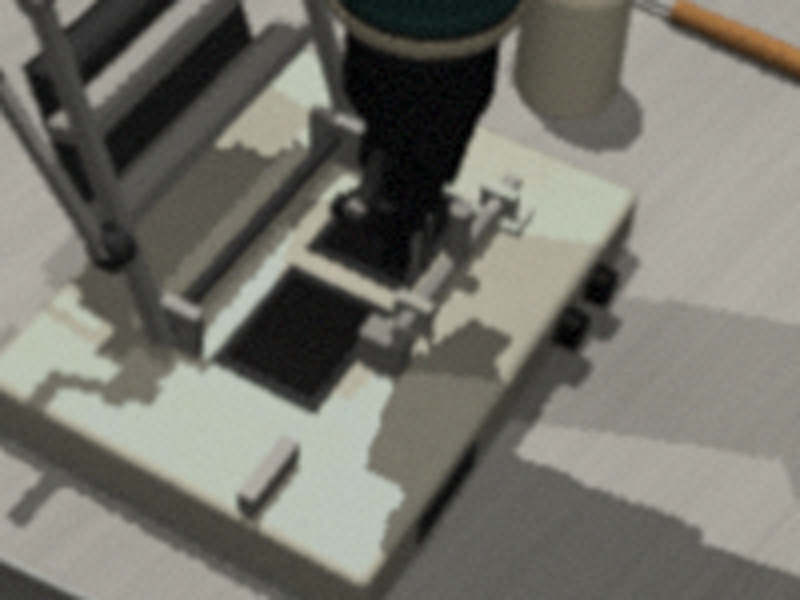

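```bash
python3 - <<'E'
from h import *
a=cv2.imread("pics/w2.png")[260:410,275:375]; b=cv2.imread("pics/s2.png")[130:430,300:500]
a=cv2.resize(a,(400,600),interpolation=cv2.INTER_CUBIC); b=cv2.resize(b,(400,600))
g=lambda i:(255*(i/255.)**.45).astype(np.uint8)
im=np.hstack([g(a),g(b)]); cv2.circle(im,(200,92),3,(0,0,255),-1); cv2.circle(im,(400+200,340),3,(0,0,255),-1)
cv2.imwrite("pics/cmp.png",im)
st=readout.observe();T=R.from_rotvec(st["eef_rot"])
for z in(-.03,-.02,-.01,0): print(z,[(((proj("side",st["eef_pos"]+T.apply([x,0,z]))[0]-[356,309])*4+[400,300]-[300,130])*2+[400,0]).round() for x in(-.011,.011)])
E
```

```text
-0.03 [array([644., 289.]), array([573., 256.])]
-0.02 [array([642., 314.]), array([571., 281.])]
-0.01 [array([639., 339.]), array([569., 306.])]
0 [array([637., 363.]), array([567., 330.])]
```

View pics/cmp.png

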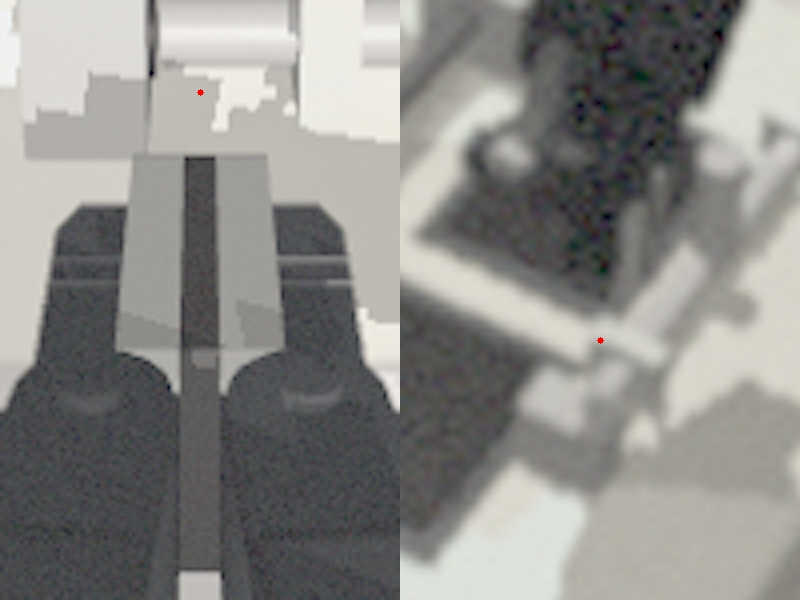

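The fingertips sit about 25–35 mm short of the stated TCP in both views, which is why they passed over the knob. I'll correct the frame slightly, go lower with a force guard, and push again.

```bash
python3 - <<'E'
from h import *
import h
h.q[:2]=W(.0015,-.003,0)[:2]; json.dump(h.q.tolist(),open("q.json","w"))
y0=-.078
r.move_straight(W(-.06,.018,.105),v=.15)
r.move_straight(W(-.06,y0,.105),v=.2)
print(F())
for z in(.075,.065,.060,.055):
    r.move_straight(W(-.06,y0,z),v=.08); f=F()
    if f[2]>4: print("hit",z,f); break
print(z,f.round(1))
for y in np.r_[-.06,np.arange(-.05,-.01,.005)]:
    r.move_straight(W(-.06,y,z),v=.08); f=F(); print(round(y,4),f.round(1))
    if abs(f[1])>8: break
st=readout.observe();print(L(st["eef_pos"]),st["time_s"])
save(eyes.grab_frame("wrist"),"w3")
l=finder.recognise("bolt_knob","wrist")[:1]; print(l)
E
```

```text
[0.27651797 0.84830123 0.06972426]
0.055 [-0.1  0.1 -0.1]
-0.06 [-0.3  0.  -0. ]
-0.05 [-1.  -0.9 -0.4]
-0.045 [-0.5 -0.4  0.5]
-0.04 [ 0.2 -7.3 -1.2]
-0.035 [  1.5 -31.   -4. ]
[-0.06011819 -0.03936071  0.05515446] 19.0083
[{'location': [293.6, 289.9], 'conf': 0.96}]
```

View pics/w3.png

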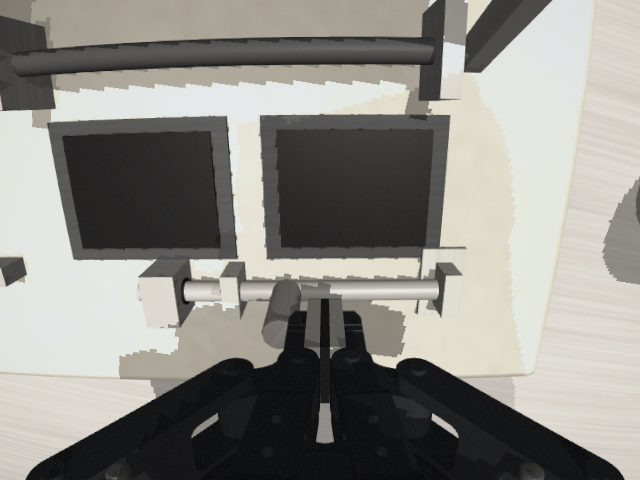

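The bolt is home: the rod sticks out past the keeper at (140,290), the knob is at (285,300), and the stop pushed back with 31 N. Now the leg.

```bash
python3 - <<'E'
from h import *
p=L(readout.observe()["eef_pos"])
r.move_straight(W(p[0],p[1]-.012,.08),v=.1)
r.move_straight(W(-.02,.03,.34),v=.35)
r.move_to(W(.172,.158,.34),rv())
r.move_straight(W(.172,.158,.182),v=.25)
print(F().round(1),readout.observe()["time_s"])
for a in(.5,.25,0,-.2,-.4):
    x=.0657+.115*np.sin(a)+.0175; z=.137+.115*np.cos(a)-.05
    r.move_straight(W(x,.158,z),v=.15); print(a,F().round(1))
r.move_straight(W(x+.03,.158,z+.06),v=.2)
save(eyes.grab_frame("side"),"s3")
print([(np.round(d["location"]),d["conf"]) for d in finder.recognise("leg_toe","side")[:2]])
d=.6-2.645
print("expect toe",proj("side",W(.0657+.115*np.sin(d),.147,.137+.115*np.cos(d))),readout.observe()["time_s"])
E
```

```text
[ 0.5  0.4 -1. ] 22.3083
0.5 [0.7 0.6 0.4]
0.25 [ 0.4 -0.9 -0.4]
0 [ 1.4  0.4 -0.4]
-0.2 [0.7 0.3 0.3]
-0.4 [-0.1  0.4  0.8]
[(array([310., 326.]), 0.58)]
expect toe [[315.07070273 342.72103101]] 24.55
```

View pics/s3.png

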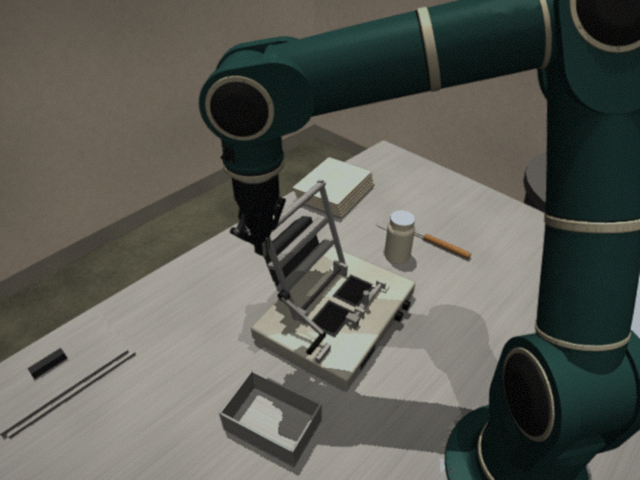

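The leg is down, with its toe at (316,343) where expected, and the head still leans back. Now I grip the bar and bring the head forward.

```bash
python3 - <<'E'
from h import *
p=L(readout.observe()["eef_pos"])
r.move_straight(W(p[0],p[1]+.005,.34),v=.3)
r.move_to(W(.110,0,.34),rv(np.pi/2))
hand.command_gripper(.06)
st=readout.observe(); eyes.grab_frame("wrist"); l=finder.recognise("top_bar","wrist")[:1]
print(l, L(at_z("wrist",l[0]["location"],.28,st)) if l else None)
for z in(.27,.245,.222):
    r.move_straight(W(.110,0,z),v=.15); f=F()
    if f[2]>6: print("hit",z,f); break
hand.command_gripper(0.0)
st=readout.observe(); print(z,F().round(1),st["width"],st["grasp_force"],st["time_s"])
save(eyes.grab_frame("wrist"),"w4")
E
```

```text
[{'location': [322.0, 213.2], 'conf': 0.65}] [0.10918252 0.01948172 0.28      ]
0.222 [-17.5  -1.2  10.8] 0.014011721817726778 58.42594385147095 29.025
```

View pics/w4.png

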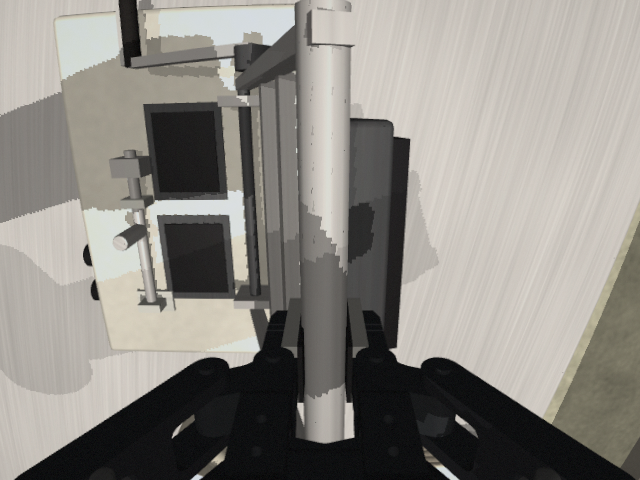

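The bar is between the pads (width 14 mm, 58 N grip). Next is the arc forward.

```bash
python3 - <<'E'
from h import *
p=L(readout.observe()["eef_pos"])
for a in(.22,.15,.08,.03,0.):
    r.move_straight(W(p[0]+.22*(np.sin(a)-np.sin(.3)),p[1],p[2]+.22*(np.cos(a)-np.cos(.3))),v=.06)
    st=readout.observe(); print(a,F().round(1),round(st["width"],4),round(st["grasp_force"],1))
r.pause(.5)
st=readout.observe(); print(L(st["eef_pos"]),st["width"],st["grasp_force"],F().round(1),st["time_s"])
im=eyes.grab_frame("side"); 
save(im,"s4")
for n in(-.1,0,.1):print(n,proj("side",[W(.045+.22*np.sin(n),y,.07+.22*np.cos(n)) for y in(-.108,.108)]).round())
E
```

```text
0.22 [ 2.7  1.  -1.7] 0.0142 58.5
0.15 [ 1.2  0.5 -0.3] 0.0142 58.7
0.08 [ 1.6 -0.8  1. ] 0.0142 58.9
0.03 [ 0.6 -1.   1.7] 0.0142 59.0
0.0 [ 1.3 -1.5  3.7] 0.0142 59.1
[ 4.36697461e-02 -7.60565685e-05  2.32216724e-01] 0.014414689396211548 59.201207756996155 [ 0.9 -3.3  5.3] 31.45
-0.1 [[357. 191.]
 [299. 246.]]
0 [[348. 187.]
 [290. 242.]]
0.1 [[340. 184.]
 [280. 238.]]
```

View pics/s4.png

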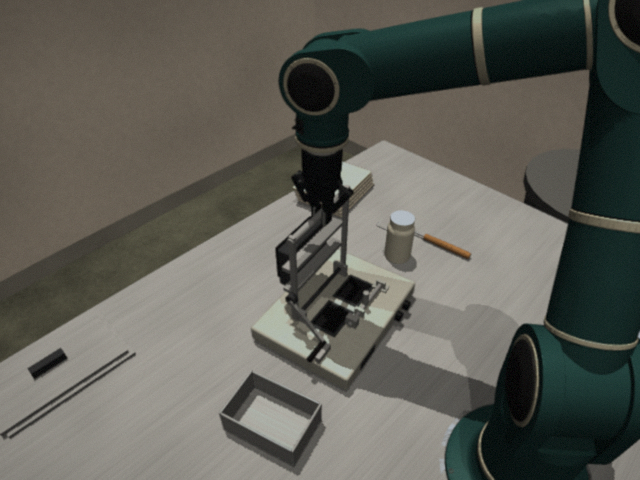

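The bar ends are at about (348,187) and (290,241), which matches a lean of 0. The leg is down, the grip is firm, and the pan and jar are undisturbed.

```bash
python3 -c "
from workcell import workorder
print(workorder.finish_job())"
```

```text
the job is handed in; nothing more can be done
None
```

I slid the bolt home, dropped the prop leg to its stop, then brought the head upright, and handed the job in at about 31.5 s with the gripper still holding the top bar; no verdict came back.

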